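# Set the dish stage to its index from the far side

### The arm

A 6-joint arm with a two-finger parallel gripper is mounted at the origin on a cart in front of the work surface, level with it; the furniture and walls round the work are solid. World frame = base frame: x ahead of the robot, y to its left, z up, the work surface at z = 0. Lengths are in m, angles in degrees, forces in N, time in s.
With the tool pointing down it reaches from about 0.375 to 0.9 m from the base axis. Payload 3.1 kg.
Tool frame: the origin (TCP) lies midway between the tips of the shut fingers; the grasp point (between the pads) lies 19 mm behind it; z points along the fingers, y is the line along which they close (so a half turn about z gives the same grasp; the last joint's range is limited). The gripper opens to 87 mm and grips with 3 to 60 N. Pads are 19 mm wide; open, the fingers measure 117 mm over their backs; the gripper's body (75 mm by 190 mm) begins 51 mm behind the grasp point.
Start: joints at [-84.253, 30.224, 82.088, -0, 67.689, -10.227], TCP at [0.172, -0.601, 0.223] pointing down, gripper open.
Joint ranges: [-176.69, 176.69], [-43.24, 126.21], [12.49, 139.97], [-82, 262], [0, 151.66], [-163.58, 163.58]. Speed limits (degrees/s): [159.86, 159.86, 180, 180, 180, 180].

### API

Orientations are given as a 3x3 rotation matrix whose columns are the frame's x, y, z axes.
In Python, from rig import bot, capture gives the robot as it stands.
- The arm moves only by the tool run_rows, called after ">>>" by a JSON object that holds its "name" and its "arguments". Schema: {"type":"object","properties":{"plan":{"type":"array","items":{"type":"object","properties":{"x":{"type":"number"},"y":{"type":"number"},"z":{"type":"number"},"wx":{"type":"number"},"wy":{"type":"number"},"wz":{"type":"number"},"jaw":{"type":"number"}},"additionalProperties":false,"required":["jaw"]},"minItems":1,"maxItems":20},"only":{"type":"string"},"quiet":{"type":"boolean"},"lines":{"type":"string"}},"required":["plan"],"additionalProperties":false}. plan is a list of rows, 1 to 20 of them, each an object with the fields x, y, z (the shift in normalised numbers (1 is 0.75 m)), wx, wy, wz (a rotation vector in a scale on which 1.0 is 180 degrees), jaw (the opening from 0.0 (shut) to 1.0 (fully open)); a field left out counts as zero (the opening has to be given); each row is the pose to reach, as a shift and turn from the pose commanded when the call began, along the tool's axes at that moment; what a row does not reach only later rows make up. A row lasts 1/10 s, in which the tool goes at most 0.05 m and 8.59 degrees, less where a joint would pass 70% of its speed; a pose out of reach is approached as far as the arm can. The fingers move at their own pace and stop on an object; the grip force is fixed at half the most. Time passes only in rows, so rows that do not move let the fingers close. The tool returns the time, the measured TCP pose, the force, the opening and the grip force at its end. only (a regular expression) keeps the lines of the reply that match it, lines (a string "A,B") keeps lines A to B, and quiet returns only ok. A shift or turn number past 1, either way, is cut back to 1. Input that does not fit is refused with a message, and nothing moves.
- bot.read_state(): the state, without advancing time (a new reading comes with each control period).
- capture(name): name is "scene" or "top" or "wrist"; returns a dict with "color" (384x512x3 uint8, red, green, blue), "K" (3x3 intrinsics, pixels), "D" ([k1, k2, p1, p2, k3] as OpenCV has them; the pictures are not rectified), "view" (4x4, takes a point from world to camera coordinates); the wrist camera has in their place "mount" (4x4, takes a point from camera to tool coordinates, whose origin is the TCP and whose axes are the flange's). Camera axes: x right, y up, looking along -z (the intrinsics and any distortion apply to the point x, -y, -z); pixel columns grow to the right and rows downward; lengths in m; the calibration is good to about 2 mm. A picture is of the moment at which its call begins: read the wrist's pose just before it. There is no depth.
- bot.hand_in(): hands the job in; it is judged then, once.
The state is a dict: "time_s": time; "joint_positions": joint angles; "qvel": joint speeds; "tau": joint torques, N m; "position": TCP position; "tcp_rot": TCP orientation; "force": force on the tool from outside, world axes, zero at the start; "moment": the same for the moment, N m; "opening": opening from 0.0 (shut) to 1.0 (fully open); "grasp_force": force on a finger pad.
Only numpy, scipy, OpenCV 4.12 (cv2) and the standard library are available. Lean on these libraries where they do the work, as an engineer would, in place of code of your own. Each camera call takes 0.05 s, during which the arm holds its last target. There are 200 camera calls.

### The job

On the small positioning stage, turn the black knob to run the dish carriage out past the fixed index blade by about 5 mm (no more than 10), then turn the knob back the other way until the carriage's pointer lines up with the index blade, so that the last movement draws the carriage towards the knob and the play in the worn screw is left taken up on that side (if you come back too far, run past and approach again). Move the carriage by the knob alone, without touching the carriage, its dish or the index, leave the things around undisturbed, and let go of the knob at the end.

Things in the scene. Friction and masses are not known exactly. Their poses are not given: they have to be found in the camera images.
- stage: Aluminium positioning stage fixed to the desk, base plate 305 x 90 x 16 mm. Origin on the desk under the knob's axis; x is the travel direction, from the knob away along the stage; y to the left of that, z up. The base runs from x = -43 to +262 mm. Below the knob is a grey gear box, 66 x 66 mm, top at z = 50 mm, with a bearing ring of radius 23 mm up to 54 mm.
- knob_grip (a point): Point on the knob's vertical axis, 76 mm above the desk, where to grip. The knob is a black knurled cylinder, 38 mm in diameter, from z = 59 to 86 mm; keep fingertips above z = 56 mm. Nothing else within 65 mm of the axis is higher than 54 mm. Grip from above, any finger direction, 15 to 25 N; it keeps its angle when let go (friction about 0.05 N m).
- knob (a joint): Knob angle (rad), grows clockwise seen from above. Clockwise drives the carriage away from the knob, 36 mm a turn (5.73 mm per rad); anticlockwise draws it back. The worn screw has 5 mm of play in all (0.87 rad of the knob), turned through after each reversal before the carriage moves; the nut starts somewhere within the play. Stops at -1.6 and 9 rad.
- carriage: Aluminium carriage plate 80 x 84 x 10 mm with a clear petri dish in two clips (highest point 60 mm above the desk), sliding along the stage's x axis. Origin at the middle of the plate's underside, 36 mm above the desk, axes as the stage's. It starts 135 mm from the knob's axis (within 2 mm), can travel 50 mm outwards, and stays where it is left (friction about 2 N).
- pointer (a point): Tip of the thin steel pointer blade (1.6 mm thick) at the middle of the carriage's left edge (+y), 58.5 mm from the stage's centre line and 45 mm above the desk. It moves with the carriage.
- index: Fixed dark index block on the left side of the base, 22 x 18 x 45 mm, with a steel blade (1.6 mm thick) pointing at the carriage. Axes as the stage's; x = 0 is the middle of the blade. It stands 10 to 22 mm beyond the pointer's nominal start, differently each time. The pointer is set when its x in this frame is 0; positive is past the index.
- index_tip (a point): Tip of the index blade, 45 mm above the desk, 59.5 mm from the stage's centre line (1 mm beyond the pointer's tip when in line).
- nut_tab (a point): Top of the brass tab of the screw's nut, which shows between two lugs on the right (-y) edge of the carriage, 45 mm above the desk. It follows the knob exactly. Its x in the carriage's frame is +2.5 mm when the nut pushes the carriage outwards and -2.5 mm when it draws it towards the knob (play taken up on the knob's side).
- weight_small: brass calibration weight, 26 mm wide, 36 mm high, bystander
- weight_large: brass calibration weight, 32 mm wide, 46 mm high, bystander
- tape: ring of clear tape lying flat, 72 mm wide, 18 mm high, bystander
- dropper: brown dropper bottle, 34 mm wide, 103 mm high, bystander
- screwdriver_1: screwdriver lying, 173 mm long, 24 mm thick, bystander
- beaker_1: clear plastic beaker, 65 mm wide, 87 mm high, bystander

How it is judged (in metres and radians):
On the way:
1. the pointer has been run out past the index by at least 3 mm (x of pointer in the frame of index above 0.003 m), for 0.1 s.
At the end, for the whole second after the job is handed in: The pointer stands within 2 mm of the index blade along the travel, the nut's tab lies against the knob-side lug of the carriage (x in the carriage's frame below -1.3 mm, i.e. the play is taken up by drawing towards the knob), the carriage is at rest and the knob is released (x of pointer in the frame of index between -0.002 and 0.002 m and x of nut_tab in the frame of carriage below -0.0013 m and linear speed of carriage below 0.003 m/s); the robot touches nothing.
It fails at once if the carriage runs more than 12 mm past the index (x of pointer in the frame of index above 0.012 m).
It fails at once if the robot touches the carriage or its dish with more than 1 N (contact force between any of the fingers, the arm and carriage above 1 N).
It fails at once if the robot touches the index with more than 1 N (contact force between any of the fingers, the arm and index above 1 N).
It fails at once if a bystander is moved more than 20 mm (distance of any of weight_small, weight_large, tape, dropper, screwdriver_1, beaker_1 from where it was at the start of the episode above 0.02 m).
It also fails if it takes over 72 s, if anything falls off the work surface, if the arm or the gripper's body presses on something with over 40 N, if the wrist force passes 120 N, or if a joint passes its speed limit or range.

## Working session

There is one attempt and no reset: what is moved stays moved. The work goes in short steps, Python scripts to look and compute and a tool call to move; the robot and the scene stay as the last step left them, time stands still between calls to the robot, and variables do not carry over. Pictures are saved under pics/ and viewed, at most 10 in all, crops included, and the job is handed in when it is done.

```bash
mkdir -p pics; ls; cat > h.py <<'E'
import numpy as np,cv2,json
from rig import bot,capture
def cam(n):
    s=bot.read_state(); c=capture(n); c['s']=s
    if n=='wrist':
        T=np.eye(4);T[:3,:3]=np.array(s['tcp_rot']);T[:3,3]=s['position']
        c['view']=np.linalg.inv(T@np.array(c['mount']))
    for k in('K','D','view'):c[k]=np.array(c[k],float)
    return c
def save(c,f): cv2.imwrite('pics/'+f,cv2.cvtColor(c['color'],cv2.COLOR_RGB2BGR))
def ray(c,p,z):
    u=cv2.undistortPoints(np.array(p,float).reshape(-1,1,2),c['K'],c['D']).reshape(-1,2)
    V=np.linalg.inv(c['view']);o=V[:3,3]
    d=np.c_[u[:,0],-u[:,1],-np.ones(len(u))]@V[:3,:3].T
    return o+d*((z-o[2])/d[:,2])[:,None]
def proj(c,P):
    q=np.c_[P,np.ones(len(P))]@c['view'].T
    return cv2.projectPoints((q[:,:3]*[1,-1,-1]).reshape(-1,1,3),np.zeros(3),np.zeros(3),c['K'],c['D'])[0].reshape(-1,2)
E
python3 - <<'E'
from h import *
for n in('scene','top','wrist'):
    c=cam(n);save(c,n+'0.png');print(n,np.linalg.inv(c['view']).round(3).tolist(),c['K'][0,0])
a=cv2.imread('pics/scene0.png');b=cv2.imread('pics/top0.png')
print(c['s']['position'],c['s']['time_s'])
E
```

```text
pics
scene [[-0.655, 0.577, -0.488, -0.047], [-0.756, -0.512, 0.409, 0.554], [-0.013, 0.636, 0.771, 0.914], [0.0, 0.0, 0.0, 1.0]] 392.26848764611435
top [[0.028, 0.984, -0.174, 0.337], [-0.999, 0.033, 0.027, 0.129], [0.032, 0.173, 0.984, 1.101], [0.0, 0.0, 0.0, 1.0]] 364.4701739877246
wrist [[0.275, 0.932, 0.237, 0.236], [-0.961, 0.267, 0.065, -0.582], [-0.003, -0.245, 0.969, 0.383], [0.0, 0.0, 0.0, 1.0]] 323.91038302712764
[ 0.17195507 -0.60021196  0.22168931] 0.1
```

View pics/top0.png

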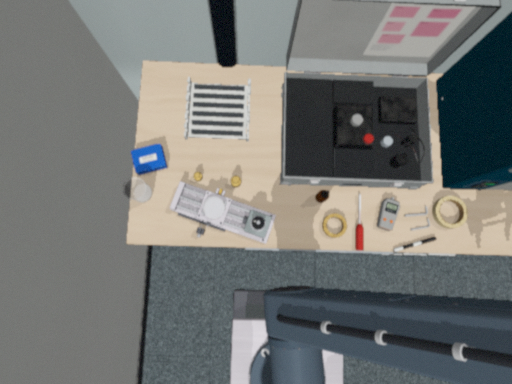

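View pics/scene0.png

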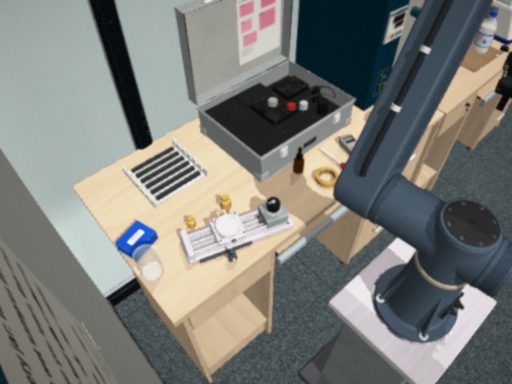

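The top view shows the knob at about (258,222), the dish at (214,207), the index block at (200,230), and weights at (198,176) and (236,182). The stage runs along +y, slightly +x, and the index is on the robot's side.

```bash
python3 - <<'E'
from h import *
c=cam('top')
k=ray(c,[[258,222]],.086)[0];d=ray(c,[[214,207]],.055)[0]
g=cv2.cvtColor(c['color'],cv2.COLOR_RGB2GRAY)
m=(g<70).astype(np.uint8);m[:, :230]=0;m[:205]=0;m[240:]=0;m[:,280:]=0
n,l,st,ce=cv2.connectedComponentsWithStats(m)
print(st,ce)
for h in(.086,.076):print(h,ray(c,ce[1:],h))
print(k,d,np.linalg.norm((d-k)[:2]),np.degrees(np.arctan2(*(d-k)[[1,0]])))
# base plate corners on z=.016
print(ray(c,[[182,184],[172,208],[267,240],[273,215]],.016))
im=cv2.cvtColor(c['color'],cv2.COLOR_RGB2BGR)[160:260,150:290]
cv2.imwrite('pics/t1.png',cv2.resize(im,None,fx=5.5,fy=5.5,interpolation=cv2.INTER_CUBIC))
E
```

```text
[[     0      0    512    384 196539]
 [   253    217     11     11     69]] [[255.49896458 191.48919044]
 [258.44927536 222.28985507]]
0.086 [[0.42348684 0.09576557 0.086     ]]
0.076 [[0.42433804 0.09544027 0.076     ]]
[0.42425443 0.09703903 0.086     ] [0.46614372 0.22395336 0.055     ] 0.1336486415135647 71.73403204465313
[[0.53749822 0.32687318 0.016     ]
 [0.46395292 0.35176338 0.016     ]
 [0.37797218 0.06678254 0.016     ]
 [0.45256868 0.05057488 0.016     ]]
```

View pics/t1.png

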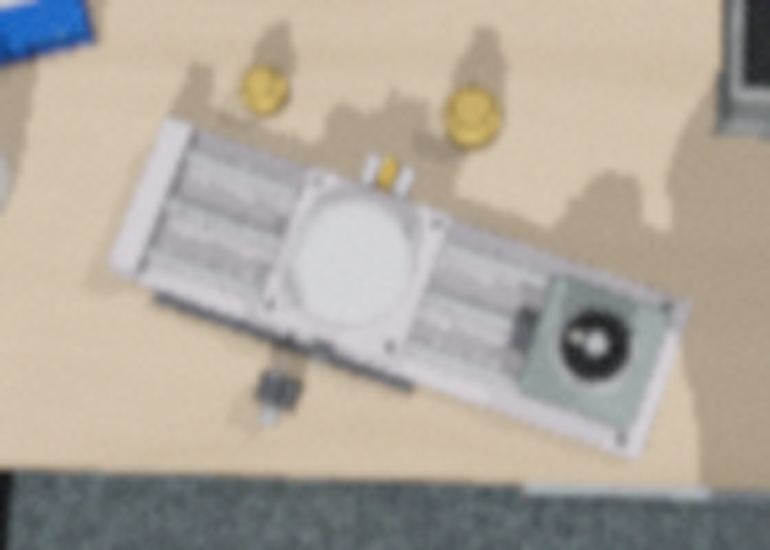

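The crop shows the black knob at crop px (595,343), the brass nut tab at (388,172) between its lugs, and the index block at (280,390), left of the pointer. Next I'll move to a wrist-camera lookout over the stage.

```bash
cat >> h.py <<'E'
K0=np.array([.4235,.096]);A=np.radians(72.5)
def stage(x,y=0,K=None,a=None):
    K=K0 if K is None else K;a=A if a is None else a
    return K+x*np.array([np.cos(a),np.sin(a)])+y*np.array([-np.sin(a),np.cos(a)])
def goal(xyz,yaw=None,R0=None,p0=None):
    """shift & turn for target; yaw = world yaw (deg) of tool x, tool down. """
    s=bot.read_state();R=np.array(s['tcp_rot']) if R0 is None else R0;p=np.array(s['position']) if p0 is None else p0
    d=R.T@(np.array(xyz)-p);Rt=R
    if yaw is not None:
        t=np.radians(yaw);x=np.array([np.cos(t),np.sin(t),0]);z=np.array([0,0,-1.]);Rt=np.c_[x,np.cross(z,x),z]
    r=cv2.Rodrigues(R.T@Rt)[0].ravel()
    print('d',d.round(4),'r',np.degrees(r).round(2),'yaw',np.degrees(np.arctan2(R[1,0],R[0,0])).round(2));return Rt
E
python3 - <<'E'
from h import *
c=cam('wrist');print(c['mount'])
p=stage(.07)
print(p); goal([.46,-.25,.22]); goal([*p,.14],None); goal([*p,.14],72.5);goal([*p,.14],-17.5);goal([*p,.14],162.5)
E
```

```text
[[ 6.23723785e-05  9.69345492e-01  2.45701675e-01  6.70564990e-02]
 [ 9.99999631e-01 -2.70981852e-04  8.15227168e-04  3.81681452e-05]
 [ 8.56817475e-04  2.45701534e-01 -9.69345151e-01 -1.61463467e-01]
 [ 0.00000000e+00  0.00000000e+00  0.00000000e+00  1.00000000e+00]]
[0.44454941 0.16276019]
d [ 0.3734 -0.2577  0.0024] r [0. 0. 0.] yaw 15.97
d [ 0.4721 -0.6587  0.0828] r [0. 0. 0.] yaw 15.97
d [ 0.4721 -0.6587  0.0828] r [-5.000e-02 -4.000e-02 -5.653e+01] yaw 15.97
d [ 0.4721 -0.6587  0.0828] r [-6.000e-02  1.000e-02  3.347e+01] yaw 15.97
d [ 0.4721 -0.6587  0.0828] r [-1.0000e-02 -8.0000e-02 -1.4653e+02] yaw 15.97
```

The manual's scale: shifts go in shares of 0.75 m and turns go in shares of 180 degrees. Converting my numbers, -0.659 m is -0.8787, 0.373 m is 0.4973, -56.5 degrees is -0.3139.

>>> {"name": "run_rows", "arguments": {"plan": [{"x": 0.4973,"y": -0.344,"wz": -0.1556,"jaw": 1},{"x": 0.4973,"y": -0.344,"wz": -0.1556,"jaw": 1},{"x": 0.4973,"y": -0.344,"wz": -0.1556,"jaw": 1},{"x": 0.4973,"y": -0.344,"wz": -0.1556,"jaw": 1},{"x": 0.4973,"y": -0.344,"wz": -0.1556,"jaw": 1},{"x": 0.4973,"y": -0.344,"wz": -0.1556,"jaw": 1},{"x": 0.4973,"y": -0.344,"wz": -0.1556,"jaw": 1},{"x": 0.4973,"y": -0.344,"wz": -0.1556,"jaw": 1},{"x": 0.4973,"y": -0.344,"wz": -0.1556,"jaw": 1},{"x": 0.6293,"y": -0.8787,"z": 0.04,"wz": -0.3139,"jaw": 1},{"x": 0.6293,"y": -0.8787,"z": 0.04,"wz": -0.3139,"jaw": 1},{"x": 0.6293,"y": -0.8787,"z": 0.04,"wz": -0.3139,"jaw": 1},{"x": 0.6293,"y": -0.8787,"z": 0.04,"wz": -0.3139,"jaw": 1},{"x": 0.6293,"y": -0.8787,"z": 0.04,"wz": -0.3139,"jaw": 1},{"x": 0.6293,"y": -0.8787,"z": 0.04,"wz": -0.3139,"jaw": 1},{"x": 0.6293,"y": -0.8787,"z": 0.04,"wz": -0.3139,"jaw": 1},{"x": 0.6293,"y": -0.8787,"z": 0.04,"wz": -0.3139,"jaw": 1},{"x": 0.6293,"y": -0.8787,"z": 0.1107,"wz": -0.3139,"jaw": 1},{"x": 0.6293,"y": -0.8787,"z": 0.1107,"wz": -0.3139,"jaw": 1},{"x": 0.6293,"y": -0.8787,"z": 0.1107,"wz": -0.3139,"jaw": 1}]}}

```text
time_s: 2.25
position: [0.443, 0.1626, 0.1385]
tcp_rot: [[0.3, 0.954, -0.004], [0.954, -0.3, -0.001], [-0.002, -0.004, -1.0]]
force: [0.8, -0.2, -0.2]
opening: 1.002
grasp_force: 0.0
```

```bash
python3 - <<'E'
from h import *
c=cam('wrist');save(c,'w1.png');s=c['s'];print(s['position'],s['time_s'],s['joint_positions'],s['force'])
for n,x,y,z in(('knob',0,0,.086),('ptr',.135,.0585,.045),('tab',.135,-.05,.045)):print(n,proj(c,[[*stage(x,y),z]]))
E
```

```text
[0.4430456  0.16255273 0.13845935] 2.25 [ 6.55553778e+00  2.64621646e+01  1.08253561e+02 -2.38993442e-02
  4.55421582e+01  2.40267557e+01] [ 0.84109362 -0.1713222  -0.24206023]
knob [[257.50449575 299.1931682 ]]
ptr [[182.05596465 113.71024092]]
tab [[322.70573345 113.7691044 ]]
```

View pics/w1.png

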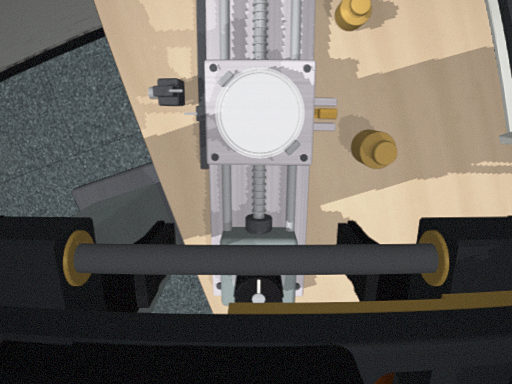

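The wrist view has the pointer near (192,113), the index blade near (183,92), the tab at (326,114) and the knob at (258,298). I'll zoom on the blades and the tab.

```bash
python3 - <<'E'
import cv2,numpy as np
i=cv2.imread('pics/w1.png')
f=lambda a:cv2.resize(a,None,fx=6,fy=6,interpolation=cv2.INTER_NEAREST)
cv2.imwrite('pics/w1z.png',np.hstack([f(i[75:135,145:210]),f(i[75:135,295:350])]))
E
```

```text
(no output)
```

View pics/w1z.png

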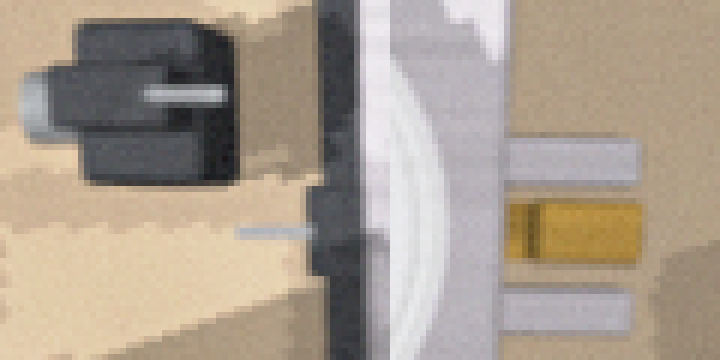

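The zoom shows the index blade tip at image px (182.8,90.2), the pointer tip at (184.3,113.2), and the tab at y≈113.2 with the lugs at 101.5 and 126.2, so it sits near mid-play.

```bash
cat >> h.py <<'E'
def st(c,pts,z):
    q=ray(c,pts,z)[:,:2]-K0
    return np.c_[q@[np.cos(A),np.sin(A)],q@[-np.sin(A),np.cos(A)]].round(4)
E
python3 - <<'E'
from h import *
c=cam('wrist')
print(st(c,[[182.8,90.2],[184.3,113.2]],.045),st(c,[[322,113.2],[322,101.5],[322,126.2]],.045))
g=cv2.cvtColor(c['color'],cv2.COLOR_RGB2GRAY)[240:330,200:320]
# base plate corners/plate edges, knob marks
print(st(c,[[206,60.5],[314,60.5],[207.5,164],[311.5,164]],.046))
print(st(c,[[258,299]],.086))
s=c['s'];print(s['joint_positions'])
im=cv2.cvtColor(c['color'],cv2.COLOR_RGB2BGR)[250:320,200:320]
cv2.imwrite('pics/w1k.png',cv2.resize(im,None,fx=5,fy=5))
# target: yaw 72.5+180 over knob
goal([*K0,.14],72.5);goal([*K0,.057],72.5)
E
```

```text
[[0.1528 0.0556]
 [0.1355 0.0552]] [[ 0.1354 -0.0515]
 [ 0.1443 -0.0512]
 [ 0.1255 -0.052 ]]
[[ 0.1742  0.037 ]
 [ 0.1743 -0.0439]
 [ 0.0958  0.0382]
 [ 0.0958 -0.0446]]
[[-0.0005 -0.0019]]
[ 6.47538284e+00  2.63457784e+01  1.08180006e+02 -2.59478587e-02
  4.55392493e+01  2.40252014e+01]
d [-0.0693 -0.0009  0.0004] r [ 0.07 -0.01 -0.09] yaw 72.41
d [-0.0693 -0.001   0.0834] r [ 0.07 -0.01 -0.09] yaw 72.41
```

View pics/w1k.png

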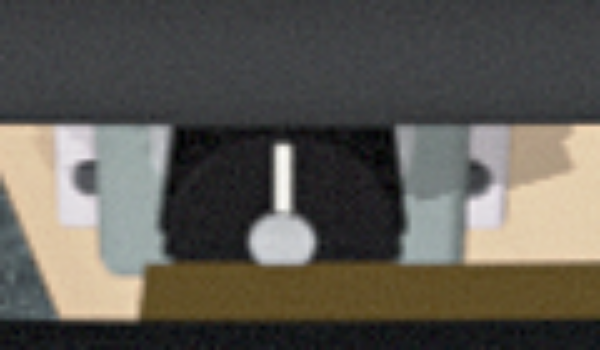

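The knob's white line points along the stage, with its cap at image px (256.6,298). The gap is 17.3 mm with about 2 mm of play left outwards, so I need roughly 24.3 mm, about 243° clockwise. I'll wind the wrist back first, then descend.

Scaled: -0.069 m is -0.092, 0.002 m is 0.0027, -156 degrees is -0.8667.

```bash
python3 -c "
from h import *
c=cam('top');print(np.linalg.norm(ray(c,[[283,185],[283,185]],.12)[:,:2]-[.4242,.0962],axis=1),np.linalg.norm(ray(c,[[283,185]],.17)[:,:2]-[.4242,.0962],axis=1))"
```

```text
[0.1193127 0.1193127] [0.10859513]
```

>>> {"name": "run_rows", "arguments": {"plan": [{"x": -0.092,"y": 0.0027,"wz": -0.0472,"jaw": 1},{"x": -0.092,"y": 0.0027,"wz": -0.0944,"jaw": 1},{"x": -0.092,"y": 0.0027,"wz": -0.1389,"jaw": 1},{"x": -0.092,"y": 0.0027,"wz": -0.1889,"jaw": 1},{"x": -0.092,"y": 0.0027,"wz": -0.2333,"jaw": 1},{"x": -0.092,"y": 0.0027,"wz": -0.2833,"jaw": 1},{"x": -0.092,"y": 0.0027,"wz": -0.3278,"jaw": 1},{"x": -0.092,"y": 0.0027,"wz": -0.3778,"jaw": 1},{"x": -0.092,"y": 0.0027,"wz": -0.4222,"jaw": 1},{"x": -0.092,"y": 0.0027,"wz": -0.4667,"jaw": 1},{"x": -0.092,"y": 0.0027,"wz": -0.5111,"jaw": 1},{"x": -0.092,"y": 0.0027,"wz": -0.5556,"jaw": 1},{"x": -0.092,"y": 0.0027,"wz": -0.6,"jaw": 1},{"x": -0.092,"y": 0.0027,"wz": -0.6444,"jaw": 1},{"x": -0.092,"y": 0.0027,"wz": -0.6889,"jaw": 1},{"x": -0.092,"y": 0.0027,"wz": -0.7333,"jaw": 1},{"x": -0.092,"y": 0.0027,"wz": -0.7778,"jaw": 1},{"x": -0.092,"y": 0.0027,"wz": -0.8222,"jaw": 1},{"x": -0.092,"y": 0.0027,"wz": -0.8667,"jaw": 1},{"x": -0.092,"y": 0.0027,"wz": -0.8667,"jaw": 1}]}}

```text
time_s: 4.4
position: [0.4269, 0.095, 0.1411]
tcp_rot: [[-0.665, -0.747, 0.004], [-0.747, 0.665, -0.0], [-0.002, -0.003, -1.0]]
force: [0.1, 0.6, 0.6]
opening: 1.002
grasp_force: 0.0
```

```bash
python3 - <<'E'
from h import *
s=bot.read_state();print(s['joint_positions'],s['position'],s['force']);goal([.4242,.0962,.06])
E
```

```text
[-2.14972795e+00  2.39994928e+01  1.13154267e+02 -8.57865193e-03
  4.26321238e+01 -1.40473453e+02] [0.4268758  0.09502335 0.14112808] [0.13246994 0.56507976 0.63621866]
d [0.0011 0.003  0.0811] r [0. 0. 0.] yaw -131.67
```

Scaled: 0.08 m is 0.1067, 0.07 m is 0.0933.

>>> {"name": "run_rows", "arguments": {"plan": [{"x": 0.0013,"y": 0.004,"z": 0.0533,"jaw": 1},{"x": 0.0013,"y": 0.004,"z": 0.0933,"jaw": 1},{"x": 0.0013,"y": 0.004,"z": 0.1067,"jaw": 1},{"x": 0.0013,"y": 0.004,"z": 0.1067,"jaw": 1},{"x": 0.0013,"y": 0.004,"z": 0.1067,"jaw": 0.35},{"x": 0.0013,"y": 0.004,"z": 0.1067,"jaw": 0.35},{"x": 0.0013,"y": 0.004,"z": 0.1067,"jaw": 0.35},{"x": 0.0013,"y": 0.004,"z": 0.1067,"jaw": 0.35},{"x": 0.0013,"y": 0.004,"z": 0.1067,"jaw": 0.35}]}}

```text
time_s: 5.3
position: [0.423, 0.0975, 0.06]
tcp_rot: [[-0.663, -0.749, 0.001], [-0.749, 0.663, -0.0], [-0.001, -0.001, -1.0]]
force: [-0.2, -0.3, -0.2]
opening: 0.63
grasp_force: 0.0
```

>>> {"name": "run_rows", "arguments": {"plan": [{"jaw": 0.35},{"jaw": 0.35},{"jaw": 0.35},{"jaw": 0.35},{"jaw": 0.35},{"jaw": 0.35}]}}

```text
time_s: 5.9
position: [0.424, 0.0969, 0.0597]
tcp_rot: [[-0.663, -0.749, 0.003], [-0.749, 0.663, -0.001], [-0.001, -0.002, -1.0]]
force: [2.6, -4.3, 0.2]
opening: 0.428
grasp_force: 30.0
```

Scaled: 160 degrees is 0.8889.

>>> {"name": "run_rows", "arguments": {"plan": [{"wz": 0.0444,"jaw": 0.35},{"wz": 0.0889,"jaw": 0.35},{"wz": 0.1333,"jaw": 0.35},{"wz": 0.1778,"jaw": 0.35},{"wz": 0.2222,"jaw": 0.35},{"wz": 0.2667,"jaw": 0.35},{"wz": 0.3111,"jaw": 0.35},{"wz": 0.3556,"jaw": 0.35},{"wz": 0.4,"jaw": 0.35},{"wz": 0.4444,"jaw": 0.35},{"wz": 0.4889,"jaw": 0.35},{"wz": 0.5333,"jaw": 0.35},{"wz": 0.5778,"jaw": 0.35},{"wz": 0.6222,"jaw": 0.35},{"wz": 0.6667,"jaw": 0.35},{"wz": 0.7111,"jaw": 0.35},{"wz": 0.7556,"jaw": 0.35},{"wz": 0.8,"jaw": 0.35},{"wz": 0.8444,"jaw": 0.35},{"wz": 0.8889,"jaw": 0.35}]}}

```text
time_s: 7.9
position: [0.4235, 0.096, 0.0597]
tcp_rot: [[0.37, 0.929, 0.001], [0.929, -0.37, -0.002], [-0.001, 0.002, -1.0]]
force: [1.5, -10.2, 0.5]
opening: 0.426
grasp_force: 30.0
```

```bash
python3 - <<'E'
from h import *
c=cam('wrist');save(c,'w2.png')
print(c['s']['joint_positions'][5],goal([.424,.097,.06]))
for x in (.135,.146,.153):print(proj(c,[[*stage(x,.055),.045],[*stage(x,-.0515),.045]]).round(1).tolist())
c=cam('top')
E
```

```text
d [ 0.0011  0.0001 -0.0003] r [0. 0. 0.] yaw 67.98
19.995744945227877 [[ 0.37492303  0.92705504  0.00128986]
 [ 0.92705495 -0.37492024 -0.0019807 ]
 [-0.00135263  0.00193838 -0.99999721]]
[[127.9, -12.8], [338.0, -30.9]]
[[125.7, -34.8], [336.8, -53.3]]
[[124.4, -48.7], [335.9, -67.4]]
```

View pics/w2.png

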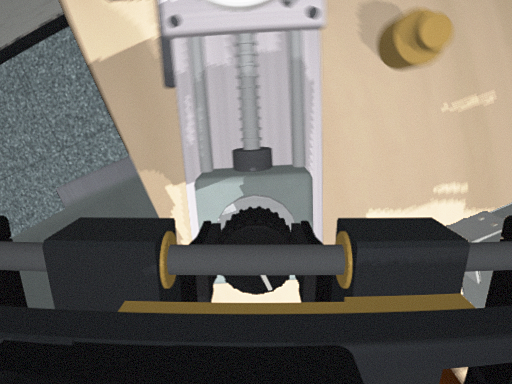

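The knob mark has turned with the fingers, and the carriage's near edge is now around row 34, so it is moving outwards. Another 83° to go.

Scaled: 83 degrees is 0.4611.

>>> {"name": "run_rows", "arguments": {"plan": [{"wz": 0.0444,"jaw": 0.35},{"wz": 0.0889,"jaw": 0.35},{"wz": 0.1333,"jaw": 0.35},{"wz": 0.1778,"jaw": 0.35},{"wz": 0.2222,"jaw": 0.35},{"wz": 0.2667,"jaw": 0.35},{"wz": 0.3111,"jaw": 0.35},{"wz": 0.3556,"jaw": 0.35},{"wz": 0.4,"jaw": 0.35},{"wz": 0.4444,"jaw": 0.35},{"wz": 0.4611,"jaw": 0.35},{"wz": 0.4611,"jaw": 0.35},{"wz": 0.4611,"jaw": 0.35}]}}

```text
time_s: 9.3
position: [0.4231, 0.0966, 0.0597]
tcp_rot: [[0.968, -0.25, 0.001], [-0.25, -0.968, -0.001], [0.001, 0.001, -1.0]]
force: [1.1, -6.9, 0.8]
opening: 0.427
grasp_force: 30.0
```

```bash
python3 - <<'E'
from h import *
c=cam('top');save(c,'t2.png');goal([.424,.097,.06])
im=cv2.imread('pics/t2.png')[160:260,150:290]
cv2.imwrite('pics/t2z.png',cv2.resize(im,None,fx=5.5,fy=5.5,interpolation=cv2.INTER_CUBIC))
E
```

```text
d [ 0.0008 -0.0006 -0.0003] r [0. 0. 0.] yaw -14.49
```

View pics/t2z.png

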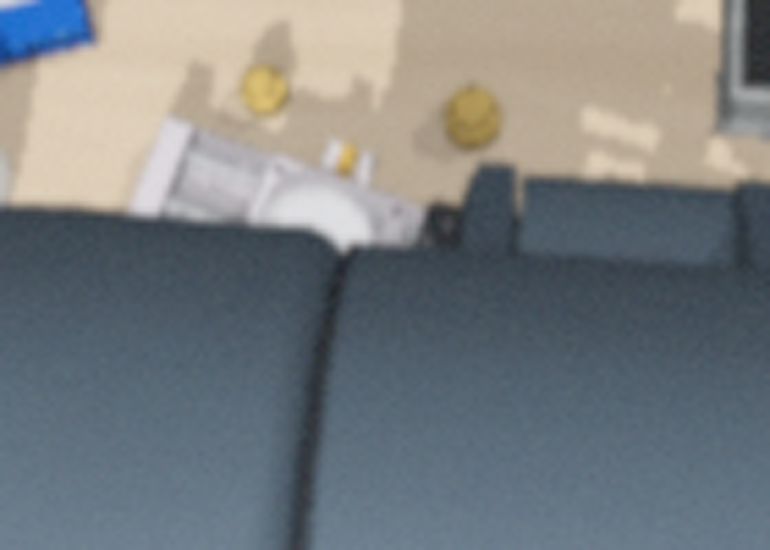

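The tab has moved from crop (388,172) to (347,157), about 23.5 mm, as expected. That puts the pointer about 5 mm past, so I'll turn back about 97° and release for a look.

Scaled: -97 degrees is -0.5389.

>>> {"name": "run_rows", "arguments": {"plan": [{"jaw": 0.35},{"wz": -0.0444,"jaw": 0.35},{"wz": -0.0889,"jaw": 0.35},{"wz": -0.1333,"jaw": 0.35},{"wz": -0.1778,"jaw": 0.35},{"wz": -0.2222,"jaw": 0.35},{"wz": -0.2667,"jaw": 0.35},{"wz": -0.3111,"jaw": 0.35},{"wz": -0.3556,"jaw": 0.35},{"wz": -0.4,"jaw": 0.35},{"wz": -0.4444,"jaw": 0.35},{"wz": -0.4889,"jaw": 0.35},{"wz": -0.5222,"jaw": 0.35},{"wz": -0.5389,"jaw": 0.35},{"wz": -0.5389,"jaw": 0.35},{"wz": -0.5389,"jaw": 0.35}]}}

```text
time_s: 10.95
position: [0.4236, 0.096, 0.0597]
tcp_rot: [[0.129, 0.992, 0.002], [0.992, -0.129, -0.002], [-0.002, 0.002, -1.0]]
force: [0.4, -10.0, 0.4]
opening: 0.429
grasp_force: 30.0
```

>>> {"name": "run_rows", "arguments": {"plan": [{"jaw": 1},{"jaw": 1},{"jaw": 1},{"jaw": 1},{"jaw": 1},{"jaw": 1},{"jaw": 1},{"jaw": 1}]}}

```text
time_s: 11.75
position: [0.4226, 0.0975, 0.0596]
tcp_rot: [[0.131, 0.991, -0.0], [0.991, -0.131, 0.0], [0.0, -0.0, -1.0]]
force: [0.6, -0.3, -1.2]
opening: 0.985
grasp_force: 0.0
```

```bash
python3 -c "
from h import *
p=stage(.07);goal([*p,.14],72.5)"
```

```text
d [ 0.0676  0.0132 -0.0804] r [-0.   -0.    9.98] yaw 82.48
```

Scaled: -0.08 m is -0.1067, 0.067 m is 0.0893, 10 degrees is 0.0556.

>>> {"name": "run_rows", "arguments": {"plan": [{"z": -0.0667,"jaw": 1},{"z": -0.1067,"jaw": 1},{"x": 0.04,"y": 0.008,"z": -0.1067,"wz": 0.0278,"jaw": 1},{"x": 0.0893,"y": 0.0173,"z": -0.1067,"wz": 0.0556,"jaw": 1},{"x": 0.0893,"y": 0.0173,"z": -0.1067,"wz": 0.0556,"jaw": 1},{"x": 0.0893,"y": 0.0173,"z": -0.1067,"wz": 0.0556,"jaw": 1},{"x": 0.0893,"y": 0.0173,"z": -0.1067,"wz": 0.0556,"jaw": 1}]}}

```text
time_s: 12.45
position: [0.4433, 0.1616, 0.1392]
tcp_rot: [[0.301, 0.954, -0.002], [0.954, -0.301, -0.0], [-0.001, -0.002, -1.0]]
force: [-0.0, -0.4, 1.0]
opening: 0.999
grasp_force: 0.0
```

```bash
python3 - <<'E'
from h import *
c=cam('wrist');save(c,'w3.png')
i=cv2.imread('pics/w3.png');f=lambda a:cv2.resize(a,None,fx=6,fy=6,interpolation=cv2.INTER_NEAREST)
cv2.imwrite('pics/w3z.png',np.hstack([f(i[65:125,145:210]),f(i[65:125,295:350])]))
E
```

```text
(no output)
```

View pics/w3z.png

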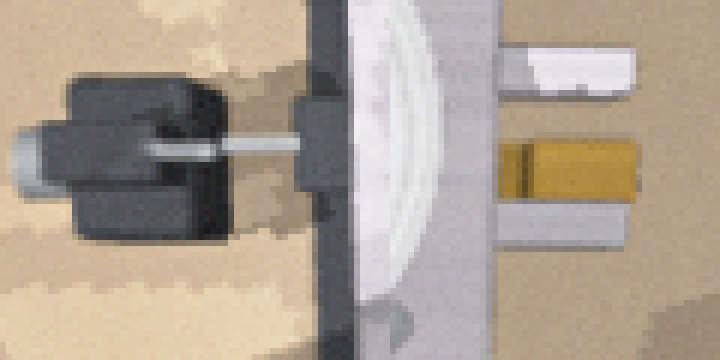

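The zoom shows the pointer blade (row ~146/6) within about one pixel of the index blade (row ~152/6), so it is about 0.5–0.8 mm past. The tab lies against the knob-side lug. The peak overshoot works out at about 5.4 mm, and the gripper is open and clear of everything.

```bash
python3 -c "
from rig import bot
print(bot.hand_in())"
```

```text
the job is handed in; nothing more can be done
None
```

Job handed in, verdict not shown: I ran the carriage about 5 mm past the index and drew it back until the pointer was within about 0.8 mm of the blade, with the play taken up on the knob side, the knob released and the gripper clear.

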